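# Snap the sample tube into the tube rotator

## Task

Load the thick amber glass tube from its bench rest into the empty pair of spring clips on the tube rotator's paddle, cap at the raised end like the two tubes already there. It is glass: ease it in one end at a time, until both clips have snapped round it and it lies fully home, then leave it there, let go, with everything else on the bench left where it is.

Things in the scene. Friction and masses are not known exactly. Their poses are not given: they have to be found in the camera images.
- tube_mid (a point): the thick loose tube: amber glass, 32 mm in diameter, round bottom, black ribbed cap 38 mm in diameter, 150 mm long in all, 100 to 170 g. The point is its centre, on the axis, half-way along; x runs along the tube to the cap (glass from -75 to +53 mm, cap +53 to +75 mm). The glass is slippery (friction 0.25): it can be carried, but slides up through the fingers if they try to drive it into the clips
- tube_cap (a point): centre of the outer end face of that tube's cap, 75 mm from tube_mid. What the glass bears from the fingers once its centre is less than 18.5 mm above home (a squeeze counts twice, once for each finger): 60 N, but only 31 N while it goes in level (within 7 degrees of parallel to the place, centre over 6 mm above home), that is with both ends at once. Carrying and laying it on the lips is not limited
- rest_a: the white plastic rest in which the thick tube lies at first, level, cap roughly away from the robot, axis 30 mm above the bench. Origin under its centre, x along the tube (the tube's centre within 5 mm of it). Base plate 96 x 62 mm, 5 mm thick; two V walls 8 mm thick at x = +-34 mm, 30 mm high: grasp between them
- empty_clips (a point): the empty place amid the rotator's paddle: where the tube's centre lies when home. x runs along the place, up the slope to its raised end; z stands square off the paddle; y is across. Paddle's top face at z = -27 mm, 118 mm deep (x). Two tubes of the same kind lie at y = +-90 mm (fixed). A tube laid on the four clip lips rests with its axis at z = 22 mm, stays when let go, or creeps some mm down
- low_clip (a point): centre of the lower spring clip, 32 mm down the slope from empty_clips, axes the same. Each clip: 14 mm wide along x (50 mm free between the two for fingers), a cradle below and two sprung steel fingers with rolled lips at y = +-15, z = 10 mm, tops at z = 14 mm. Pushed down square to the paddle right over one clip, e.g. by closed fingertips on the glass, that end goes in at 18 to 25 N
- high_clip (a point): centre of the upper clip, 32 mm up the slope from empty_clips. An end snaps home by itself once its axis is pushed below z = 8 mm, but stays 2 or 3 mm high until the other is in. With one end in, the other stays up on its lips: the tube then slopes by 18 degrees to the paddle and may have slid 10 mm along; that end takes the same force. Pushed in the middle, both clips at once would take 33 to 38 N
- paddle (a joint): tilt of the paddle about its axle (y), rad: 0 is level, positive with the far edge raised (0.10 to 0.35 at the start); its geared drive holds it against any pushing. The axle is 31 mm below empty_clips, 108 mm above the bench; the white motor housing (top 171 mm above the bench) begins at y = -143 mm, the bearing post at y = +143 mm
- slim_tube_mid (a point): bystander: the centre of a slimmer amber tube, 20 mm in diameter and 110 mm long with a white cap, in a second rest of the same kind; x towards its cap
- reagent_bottle: bystander: clear bottle with a blue cap, 60 mm in diameter, 125 mm high; origin under its centre
- beaker: bystander: open glass beaker, 68 mm in diameter, 90 mm high; origin under its centre
- timer: bystander: flat white bench timer, 62 x 66 x 20 mm; origin under its centre
- marker: bystander: a marker pen 127 mm long lying on the bench; origin under its middle
Things that resemble listed ones, but are neither listed nor needed, are in the scene too. What is shaped like the part that bears tube_mid but pink is not meant.

How it is judged (in metres and radians):
At the end, for the whole second after the job is handed in: the tube lies at rest, home in both clips: its centre within 2.5 mm of the seated height and 3 mm sideways, parallel to the place within 0.05 rad, within 13 mm of the place's middle along the slope, cap at the raised end (z of tube_mid in the frame of empty_clips between -0.0025 and 0.0025 m and y of tube_mid in the frame of empty_clips between -0.003 and 0.003 m and x of tube_mid in the frame of empty_clips between -0.013 and 0.013 m and angle between the x axis of tube_mid and the x axis of empty_clips, either way round below 0.05 rad and x of tube_cap in the frame of empty_clips above 0.05 m and linear speed of tube below 0.01 m/s); the robot touches nothing.
It fails at once if the tube is forced into both clips at once: more than 31 N from the fingers while it goes in level (contact force between the fingers and tube above 31 N and z of tube_mid in the frame of empty_clips between 0.006 and 0.0185 m and angle between the x axis of tube_mid and the x axis of empty_clips, either way round below 0.12 rad and distance between tube_mid and empty_clips below 0.03 m).
It fails at once if the glass is leaned on: more than 60 N from the fingers while it goes into the clips or lies in them (contact force between the fingers and tube above 60 N and z of tube_mid in the frame of empty_clips between -0.006 and 0.0185 m and distance between tube_mid and empty_clips below 0.03 m).
It fails at once if a bystander (slim tube, bottle, beaker, timer or marker) is moved by more than 30 mm (distance of any of slim_tube_mid, reagent_bottle, beaker, timer, marker from where it was at the start of the episode above 0.03 m).
It also fails if it takes over 51 s, if anything falls off the work surface, if the arm or the gripper's body presses on something with over 40 N, if the wrist force passes 120 N, or if a joint passes its speed limit or range.

## Robot

A 7-joint arm with a two-finger parallel gripper is mounted at the origin on the work surface. World frame = base frame: x ahead of the robot, y to its left, z up, the work surface at z = 0. Lengths are in m, angles in degrees, forces in N, time in s.
With the tool pointing down it reaches from about 0.425 to 1.025 m from the base axis. Payload 9.4 kg.
Tool frame: the origin (TCP) lies midway between the tips of the shut fingers; the grasp point (between the pads) lies 19 mm behind it (hold_point_z is the distance from the TCP to the grasp point, in m); z points along the fingers, y is the line along which they close (so a half turn about z gives the same grasp; the last joint's range is limited). The gripper opens to 85 mm and grips with 20 to 120 N. Pads are 22 mm wide; open, the fingers measure 114 mm over their backs; the gripper's body (76 mm by 85 mm) begins 54 mm behind the grasp point. The pads swing forward as they close: fully open they stand 13 mm farther back than shut.
Start: joints at [64.475, 34.337, -0.143, 91.639, 0.103, 54.024, -4.572], TCP at [0.261, -0.676, 0.231] pointing down, gripper open.
Joint ranges: [-147.43, 147.43], [-19.82, 112.94], [-74.19, 73.91], [6.32, 146.72], [-59.91, 239.91], [6.04, 106.73], [-150.56, 150.56]. Speed limits (degrees/s): [127.2, 127.2, 172.46, 172.46, 180, 180, 180].

## Interface

Orientations are given as a 3x3 rotation matrix whose columns are the frame's x, y, z axes.
In Python, from workcell import move_to, servo_line, move_j, ungrasp, clamp, hold, ik, snapshot, PlanningError, job_done, cut_out, current_time, current_qpos, current_qvel, current_joint_torque, current_eef_pos, current_ee_rot, current_wrist_force, current_ft_torque, current_grip_width, current_finger_force, hold_point_z gives the robot as it stands. Calls block until the motion is done:
- move_to(position, orientation): joint-space move of the TCP to a pose.
- servo_line(position, rot=None, v=0.15): straight line of the TCP; rot=None keeps the orientation; v is the mean speed in m/s.
- move_j(angles): joint-space move.
- ungrasp() and clamp(effort=None): open the fingers fully, or close them until they stop; effort is the grip in N (None keeps the last).
- hold(seconds).
- ik(position, orientation): joint angles nearest the present ones, or None.
- snapshot(name): name is "scene" or "side" or "wrist"; returns a dict with "color" (480x640x3 uint8, red, green, blue), "K" (3x3 intrinsics, pixels), "R" (3x3) and "t" (3): a world point X has camera coordinates R X + t; the wrist camera has in their place "tool_from_camera" (4x4, takes a point from camera to tool coordinates, whose origin is the TCP and whose axes are the flange's). Camera axes: x right, y down, z forward; pixel columns grow to the right and rows downward; lengths in m; the calibration is good to about 2 mm. A picture is of the moment at which its call begins: read the wrist's pose just before it. There is no depth.
A pose or a line that the arm cannot do raises PlanningError and nothing moves.
- job_done(): hands the job in; it is judged then, once.
Trained networks look in the newest picture that a camera, given by its name, has taken for a name from the list of things; names that differ only in an ending like _2 or _b are one class to them, and where a whole thing is asked for, a point or a joint stands for the part that bears it (a point fixed in the world has none). Each returns a list of dicts, best first, with "conf" (0 to 1); they miss things now and then, are a little off and sometimes report something else, mostly with a low value. They report only what shows in the picture. A call takes as long as a camera call. They do not tell look-alikes from the thing itself.
- cut_out(camera, name): "mask" (480x640 bool, what is visible of it) and "extent" ([left, top, right, bottom] in pixels, round what is visible of it).
Readings, each from a call of its own:
- current_time(): time.
- current_qpos(): joint angles.
- current_qvel(): joint speeds.
- current_joint_torque(): joint torques, N m.
- current_eef_pos(): TCP position.
- current_ee_rot(): TCP orientation.
- current_wrist_force(): force on the tool from outside, world axes, zero at the start.
- current_ft_torque(): the same for the moment, N m.
- current_grip_width(): finger opening in m.
- current_finger_force(): force on a finger pad.
Only numpy, scipy, OpenCV 4.12 (cv2) and the standard library are available. Lean on these libraries where they do the work, as an engineer would, in place of code of your own. Each camera call takes 0.05 s, during which the arm holds its last target. There are 200 camera calls.

## Working session

There is one attempt and no reset: what is moved stays moved. The work goes in short steps, each a Python script; the robot and the scene stay as the last script left them, time stands still between calls to the robot, and variables do not carry over. Pictures are saved under pics/ and viewed, at most 10 in all, crops included, and the job is handed in when it is done.

```bash
mkdir -p pics; ls
cat > a.py <<'E'
from workcell import *
import cv2,numpy as np,pickle
print(current_time(),current_eef_pos(),current_ee_rot(),hold_point_z if not callable(hold_point_z) else hold_point_z())
out={}
for c in ["scene","side"]:
    s=snapshot(c); cv2.imwrite(f"pics/{c}0.png",s["color"][...,::-1])
    out[c]=dict(s=s)
    print(c,s["K"].round(1).tolist(),s["R"].round(3).tolist(),s["t"].round(3).tolist())
    for n in ["tube_mid","rest_a","slim_tube_mid","paddle","reagent_bottle","beaker"]:
        r=cut_out(c,n); out[c][n]=r
        print(n,[(round(float(q["conf"]),2),[int(v) for v in q["extent"]]) for q in r])
pickle.dump(out,open("o.pkl","wb")); print(current_time())
E
python3 a.py
```

```text
pics
0.0 [ 0.26115465 -0.67584155  0.23043433] [[ 9.32751651e-01  3.60518907e-01 -6.89791284e-04]
 [ 3.60519533e-01 -9.32750682e-01  1.35336255e-03]
 [-1.55490504e-04 -1.51103438e-03 -9.99998846e-01]] 0.0187
scene [[602.9, 0.0, 308.9], [0.0, 602.9, 248.4], [0.0, 0.0, 1.0]] [[0.755, 0.656, -0.004], [0.439, -0.51, -0.739], [-0.487, 0.556, -0.673]] [-0.504, -0.078, 1.338]
tube_mid [(0.82, [280, 160, 336, 191]), (0.76, [362, 181, 431, 199]), (0.59, [278, 227, 338, 274])]
rest_a [(0.23, [108, 309, 294, 463])]
slim_tube_mid [(0.94, [331, 205, 367, 238])]
paddle [(0.85, [110, 308, 292, 464])]
reagent_bottle [(0.88, [352, 307, 387, 370]), (0.73, [188, 261, 214, 313])]
beaker [(0.86, [402, 258, 447, 317])]
side [[522.4, 0.0, 326.1], [0.0, 522.4, 247.1], [0.0, 0.0, 1.0]] [[-0.996, -0.088, -0.021], [-0.04, 0.643, -0.765], [0.081, -0.761, -0.644]] [0.552, 0.004, 1.167]
tube_mid [(0.74, [317, 283, 397, 312]), (0.61, [437, 360, 468, 444]), (0.56, [288, 408, 381, 478])]
rest_a [(0.59, [331, 306, 383, 326])]
slim_tube_mid [(0.93, [321, 345, 379, 368]), (0.71, [228, 217, 261, 271])]
paddle [(0.63, [271, 118, 348, 204])]
reagent_bottle [(0.6, [231, 214, 261, 272])]
beaker []
0.7
```

View pics/scene0.png

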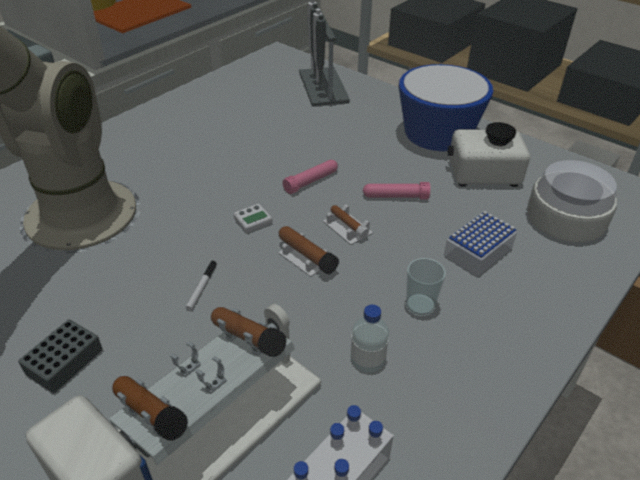

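View pics/side0.png

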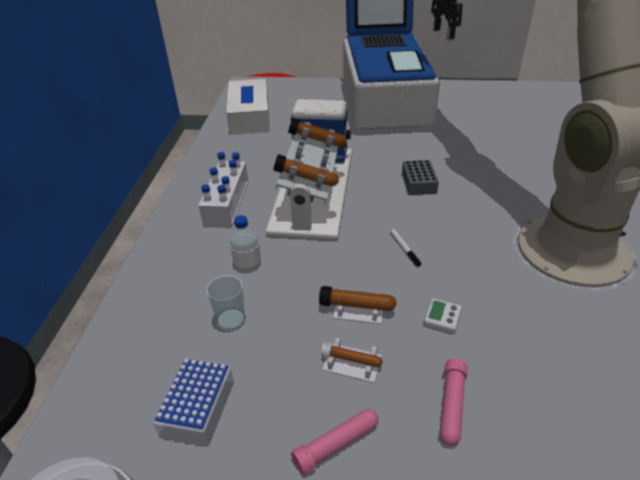

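The scene view shows the thick tube at (308,248), with its cap at (327,263). The empty clips are at about (186,357) and (212,375), between two fixed tubes. In the side view the tube is at (358,299) and the paddle at (308,155). I'll triangulate roughly, then look from the wrist.

```bash
cat > h.py <<'E'
from workcell import *
import cv2,numpy as np,pickle
def P(s): return s["K"]@np.c_[s["R"],s["t"]]
def tri(views,uvs):
    A=[]
    for p,(u,v) in zip(views,uvs): A+= [u*p[2]-p[0], v*p[2]-p[1]]
    A=np.array(A); return np.linalg.lstsq(A[:,:3],-A[:,3],rcond=None)[0]
def plane(p,uv,z):
    u,v=uv; A=np.array([u*p[2]-p[0], v*p[2]-p[1]]); return np.r_[np.linalg.solve(A[:,:2],-A[:,3]-A[:,2]*z),z]
def proj(p,X): q=p@np.r_[X,1]; return q[:2]/q[2]
def wristP(s,pos,R):
    T=np.array(s["tool_from_camera"]); M=np.eye(4); M[:3,:3]=R; M[:3,3]=pos
    return s["K"]@np.linalg.inv(M@T)[:3]
def down(yaw): # tool x at yaw, z down
    c,s=np.cos(yaw),np.sin(yaw); return np.array([[c,s,0],[s,-c,0],[0,0,-1.]])
E
python3 - <<'E'
from h import *
o=pickle.load(open("o.pkl","rb")); a,b=P(o["scene"]["s"]),P(o["side"]["s"])
def t(n,u,v):
    X=tri([a,b],[u,v]); print(n,X.round(3),(proj(a,X)-u).round(1),(proj(b,X)-v).round(1))
t("tube glass end",(281,236),(393,302)); t("cap end",(331,265),(323,297))
t("clips",(199,366),(312,157))
t("T1 cap",(276,345),(281,165));t("T1 bot",(214,316),(336,177));t("T2 cap",(177,425),(295,127));t("T2 bot",(118,384),(348,138))
print("slim",plane(a,(349,220),.03),"bottle",plane(a,(369,358),0),"beaker",plane(a,(422,305),0),plane(a,(253,217),0),plane(a,(203,285),0))
s=snapshot("wrist"); T=np.array(s["tool_from_camera"]); print(T.round(3),s["K"].round(0))
E
```

```text
tube glass end [0.405 0.214 0.022] [-0.4 -0.2] [-0.6  0.4]
cap end [0.541 0.212 0.026] [0. 0.] [ 0. -0.]
clips [ 0.597 -0.158  0.126] [1.2 0.7] [ 1.  -0.6]
T1 cap [ 0.664 -0.071  0.15 ] [-2.1 -1. ] [-1.8  0.9]
T1 bot [ 0.536 -0.077  0.121] [-0.2 -0.1] [-0.2  0.1]
T2 cap [ 0.656 -0.25   0.151] [-2.8 -1.6] [-1.9  1.1]
T2 bot [ 0.523 -0.254  0.122] [-2.6 -1.8] [-1.9  1.3]
slim [0.48600771 0.33832731 0.03      ] bottle [0.72139318 0.09664481 0.        ] beaker [0.7227417  0.26036228 0.        ] [0.29817066 0.23826304 0.        ] [0.3718326  0.02701228 0.        ]
[[-0.    -0.956 -0.295  0.076]
 [ 1.    -0.     0.     0.001]
 [-0.    -0.295  0.956 -0.143]
 [ 0.     0.     0.     1.   ]] [[418.   0. 316.]
 [  0. 418. 244.]
 [  0.   0.   1.]]
```

```bash
cat > v.py <<'E'
from h import *
D=down(0); out=[]
def look(pos,tag):
    move_to(pos,D); p,R=current_eef_pos(),current_ee_rot(); s=snapshot("wrist")
    out.append((p,R,s,{n:cut_out("wrist",n) for n in (["tube_mid","rest_a"] if tag[0]=='t' else ["tube_mid","low_clip","high_clip","paddle"])}))
    cv2.imwrite(f"pics/{tag}.png",s["color"][...,::-1]); print(tag,p.round(3),current_time(),[(n,[(round(float(q["conf"]),2),[int(v) for v in q["extent"]]) for q in r]) for n,r in out[-1][3].items()])
p=current_eef_pos(); servo_line([p[0],p[1],.38],v=.3)
look([.65,-.20,.38],"p1"); look([.63,-.10,.36],"p2")
look([.53,.213,.30],"t1")
pickle.dump(out,open("w.pkl","wb"))
E
python3 v.py; python3 -c "
import cv2,numpy as np
cv2.imwrite('pics/pp.png',cv2.resize(np.hstack([cv2.imread('pics/p1.png'),cv2.imread('pics/p2.png')]),(800,300),interpolation=cv2.INTER_AREA))"
```

```text
p1 [ 0.65  -0.201  0.38 ] 3.8417 [('tube_mid', [(0.69, [0, 261, 15, 370]), (0.68, [136, 169, 409, 317])]), ('low_clip', [(0.87, [136, 171, 410, 317])]), ('high_clip', [(0.77, [137, 171, 410, 316]), (0.44, [0, 389, 49, 410])]), ('paddle', [(0.89, [137, 170, 408, 319])])]
p2 [ 0.63  -0.099  0.36 ] 4.5917 [('tube_mid', [(0.64, [37, 248, 79, 366])]), ('low_clip', [(0.76, [236, 148, 531, 308])]), ('high_clip', [(0.87, [232, 150, 529, 311])]), ('paddle', [(0.64, [234, 151, 529, 313]), (0.53, [54, 385, 80, 405])])]
t1 [0.531 0.212 0.3  ] 6.0083 [('tube_mid', [(0.94, [293, 175, 335, 318]), (0.84, [1, 168, 98, 288]), (0.61, [67, 358, 197, 408])]), ('rest_a', [(0.65, [280, 201, 344, 288])])]
```

View pics/p1.png

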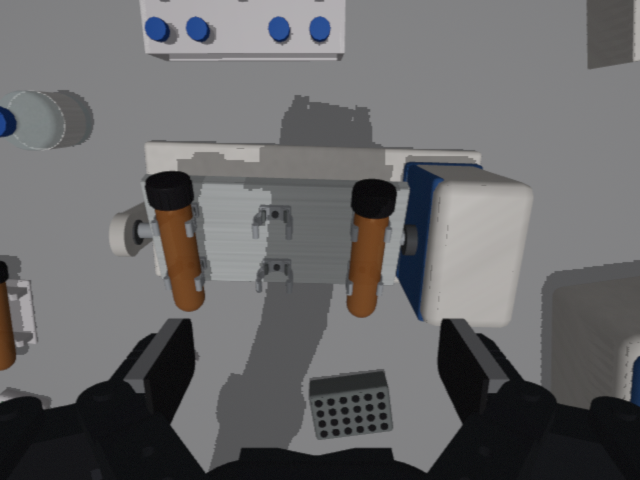

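View pics/p2.png

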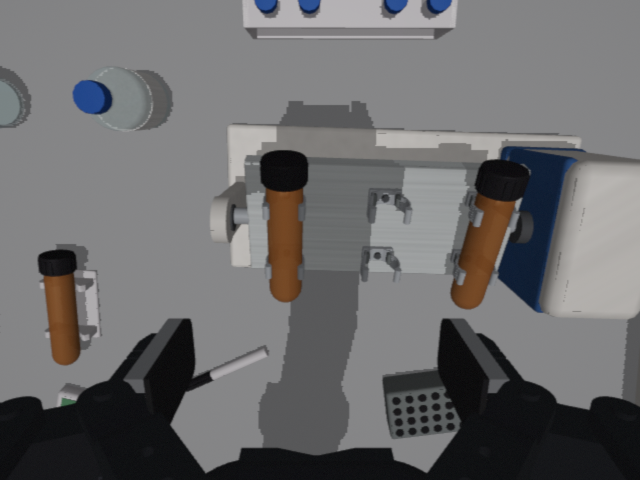

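View pics/t1.png

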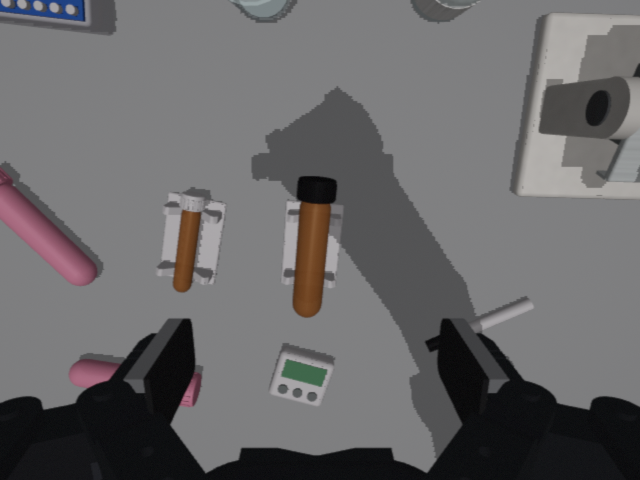

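p1 and p2 show the paddle with fixed tubes at about (180,245)/(367,250) and (285,230)/(490,235). The empty clips are at (273,218)/(273,272) and (390,205)/(380,262). t1 shows the thick tube at (311,247), cap away from the robot. Next I'll fit cylinder silhouettes to the amber regions.

```bash
cat > fit.py <<'E'
from h import *
from scipy.optimize import minimize
w=pickle.load(open("w.pkl","rb")); o=pickle.load(open("o.pkl","rb"))
V=[(wristP(s,p,R),s["color"]) for p,R,s,_ in w]+[(P(o[c]["s"]),o[c]["s"]["color"]) for c in("scene","side")]
th=np.linspace(0,2*np.pi,40,endpoint=False)
def ring(x,r): return np.c_[np.full(40,x),r*np.cos(th),r*np.sin(th)]
G=np.vstack([ring(.053,.016)]+[ring(-.059-.016*np.sin(a),.016*np.cos(a)) for a in np.linspace(0,1.55,6)])
C=np.vstack([ring(.053,.019),ring(.075,.019)])
def amber(im):
    h=cv2.cvtColor(im,cv2.COLOR_RGB2HSV); return ((h[...,0]<18)&(h[...,1]>140)&(h[...,2]>40)).astype(np.uint8)
def hull(p,X):
    q=np.c_[X,np.ones(len(X))]@p.T; return cv2.convexHull((q[:,:2]/q[:,2:]).astype(np.float32))[:,0]
def cost(p,im,T,ret=False):
    R,c=T; g=hull(p,G@R.T+c); k=hull(p,C@R.T+c)
    lo=np.floor(g.min(0)-12).astype(int); n=np.ceil(g.max(0)+12).astype(int)-lo
    S=4; m=np.zeros((n[1]*S,n[0]*S),np.float32)
    f=lambda h:np.round(((h-lo+.5)*S-.5)*16).astype(np.int32)
    cv2.fillConvexPoly(m,f(g),1,shift=4); cv2.fillConvexPoly(m,f(k),0,shift=4)
    m=cv2.resize(m,tuple(int(v) for v in n),interpolation=cv2.INTER_AREA)
    pad=np.pad(im,60)[lo[1]+60:lo[1]+60+n[1],lo[0]+60:lo[0]+60+n[0]]
    return np.abs(m-pad).sum()/m.sum()
def rot(yaw,tilt):
    cy,sy,ct,st=np.cos(yaw),np.sin(yaw),np.cos(tilt),np.sin(tilt)
    return np.array([[cy,-sy,0],[sy,cy,0],[0,0,1]])@np.array([[ct,0,-st],[0,1,0],[st,0,ct]])
A=[(p,amber(c)) for p,c in V]
def pad(q):
    R=rot(q[2],q[3]); return R,np.r_[q[0],q[1],.108]+.031*R[:,2]
def cp(q,vs): 
    R,c=pad(q); return sum(cost(*A[v],(R,c+R@[q[4],y,0])) for v in vs for y in(-.09,.09))/len(vs)/2
def ct(q,vs): return np.mean([cost(*A[v],(rot(q[2],0),np.r_[q[0],q[1],.03])) for v in vs])
def fit(f,x0,vs):
    n=len(x0); sx=np.array([np.array(x0)]+[np.array(x0)+d for d in np.diag([.012,.012,.06,.06,.006][:n])])
    for _ in range(2):
        r=minimize(f,sx[0],args=(vs,),method="Nelder-Mead",options=dict(initial_simplex=sx,xatol=1e-5,fatol=1e-5,maxiter=500)); sx=r.x+(sx-sx[0])*.4
    print(vs,r.x.round(4),round(r.fun,3)); return r.x
if __name__=="__main__":
    for vs in([0],[1],[0,1],[3,4],[0,1,3,4]): q=fit(cp,[.597,-.163,.02,.22,0],vs)
    for vs in([2],[1],[3,4],[2,3,4]): t=fit(ct,[.473,.213,0],vs)
    pickle.dump((q,t),open("q.pkl","wb")); print(pad(q))
E
time python3 fit.py
```

```text
[0] [ 0.6116 -0.1617 -0.0412  0.2938 -0.0037] 0.154
[1] [ 0.6097 -0.162  -0.0413  0.2934 -0.0016] 0.147
[0, 1] [ 0.6118 -0.1619 -0.0418  0.2924 -0.0041] 0.151
[3, 4] [ 0.6071 -0.1627 -0.0499  0.2826  0.0016] 0.47
[0, 1, 3, 4] [ 0.6092 -0.1621 -0.0434  0.2995 -0.0008] 0.312
[2] [ 0.4743  0.2157 -0.0895] 0.094
[1] [ 0.4749  0.2155 -0.0963] 0.09
[3, 4] [ 0.4767  0.2169 -0.0565] 0.524
[2, 3, 4] [ 0.4753  0.2155 -0.0818] 0.385
(array([[ 0.95457431,  0.0433772 , -0.29479874],
       [-0.04144577,  0.99905877,  0.01279959],
       [ 0.29507647,  0.        ,  0.95547364]]), array([ 0.60011102, -0.16172141,  0.13761968]))
real	0m6.973s
user	0m7.318s
sys	0m0.261s
```

Wrist fits agree: paddle axle at (0.611,-0.162), yaw -0.042 and tilt 0.293; tube at (0.4745,0.2156), yaw -0.092. Next I check the clip pixels and IK, then grasp.

```bash
cat >> h.py <<'E'
from fit import rot,pad
Q=[.611,-.162,-.042,.293,0]; R0,c0=pad(Q)
Rt=np.c_[R0[:,0],-R0[:,1],-R0[:,2]]
def pt(x,z,y=0): return c0+R0@[x,y,z]
E
sed -i 's/^from h import \*/from h0 import */' fit.py; sed '/^from fit/,$d' h.py > h0.py
python3 - <<'E'
from h import *
w=pickle.load(open("w.pkl","rb"))
for i in(0,1):
    p=wristP(w[i][2],w[i][0],w[i][1]); print([proj(p,pt(x,z,y)).round(0).tolist() for x in(-.032,.032) for y,z in((-.015,.012),(.015,.012),(0,-.02))])
for x,z in((.003,.1),(.003,0),(.034,.05),(.034,.016),(-.025,.05),(-.025,.016)): print(ik(pt(x,z),Rt) is not None)
yaw=-.092; D=down(yaw); t=np.array([.4745,.2156])
move_to([*t,.13],D); servo_line([*t,.008],v=.12); clamp(40); print("w",current_grip_width(),current_finger_force(),current_time())
servo_line([*t,.24],v=.25); print("w",current_grip_width(),current_finger_force(),current_time())
move_to(pt(.003,.11-.022),Rt); print(current_time(),current_eef_pos(),pt(.003,.088),current_wrist_force())
s=snapshot("wrist"); cv2.imwrite("pics/g.png",s["color"][...,::-1])
E
```

```text
[[289.0, 283.0], [258.0, 282.0], [276.0, 263.0], [289.0, 228.0], [255.0, 227.0], [275.0, 210.0]]
[[397.0, 272.0], [365.0, 271.0], [377.0, 251.0], [409.0, 212.0], [373.0, 210.0], [386.0, 193.0]]
True
True
True
True
True
True
w 0.030960938489629036 39.10690426826477 8.4667
w 0.030725878340586453 39.655845165252686 9.5417
10.9917 [ 0.57982725 -0.1591555   0.22261571] [ 0.57952967 -0.16067747  0.2227949 ] [-0.42220766  0.1911044  -0.90639891]
```

View pics/g.png

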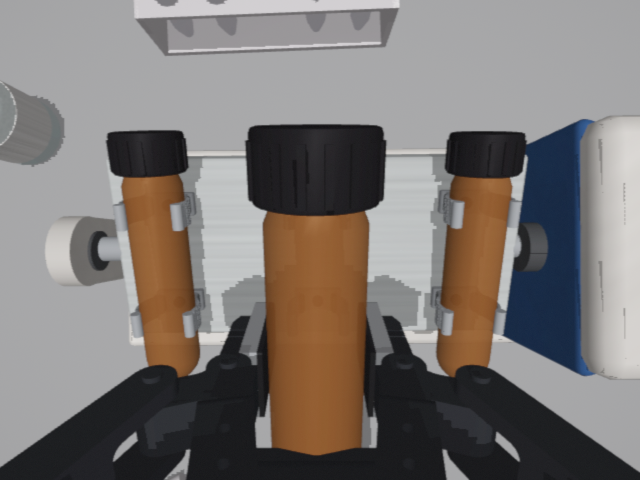

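The tube is held straight and midway between the two fixed tubes (caps at x≈147 and 486 px, ours at 316). I'll lower it onto the lips, watching force.

```bash
cat > lay.py <<'E'
from h import *
n=R0[:,2]
servo_line(pt(.003,.036-.022),Rt,v=.1); hold(.2)
f0=current_wrist_force()@n; g=lambda: R0.T@(current_eef_pos()-c0)
print(current_time(),f0,g().round(4))
for z in np.arange(.032,.0205,-.0015):
    servo_line(pt(.003,z-.022),Rt,v=.03); f=current_wrist_force()@n-f0; print(round(z,4),round(f,1),g().round(4))
    if f>4: break
ungrasp(); print(current_time())
servo_line(pt(.003,.14),Rt,v=.25); s=snapshot("wrist"); cv2.imwrite("pics/l.png",s["color"][...,::-1])
pickle.dump([(current_eef_pos(),current_ee_rot(),s)],open("l.pkl","wb")); print(current_time())
E
python3 lay.py
```

```text
12.1333 -1.9561640043665194 [ 0.0034 -0.0002  0.0147]
0.032 0.5 [ 0.0029 -0.      0.0099]
0.0305 0.7 [0.0029 0.     0.0084]
0.029 0.1 [0.0029 0.0001 0.0069]
0.0275 1.2 [0.0029 0.     0.0054]
0.026 1.9 [0.003  0.     0.0039]
0.0245 1.5 [0.0032 0.0005 0.0025]
0.023 7.9 [0.0033 0.0006 0.0013]
14.4917
15.25
```

View pics/l.png

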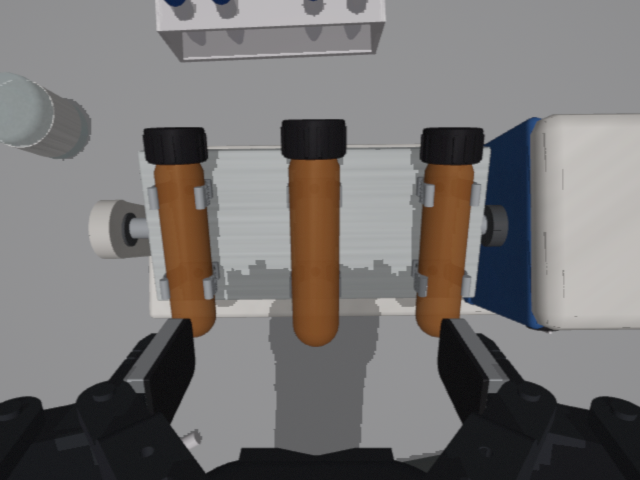

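The tube lies on all four lips, parallel and centred (316 px), cap up-slope. I'll measure its x, then push in the high end.

```bash
cat > push.py <<'E'
from h import *
import sys
from fit import amber,cost
from scipy.optimize import minimize
n=R0[:,2]; g=lambda: R0.T@(current_eef_pos()-c0)
def tubefit(lpose,z,slope):
    s=lpose[2]; p=wristP(s,lpose[0],lpose[1]); A=amber(s["color"])
    f=lambda q: cost(p,A,(R0@rot(q[2],q[3]),c0+R0@[q[0],q[1],z]))
    r=min((minimize(f,[x,0,0,slope],method="Nelder-Mead",options=dict(initial_simplex=np.array([x,0,0,slope])+np.r_[[[0]*4],np.diag([.005,.004,.03,.05])])) for x in(-.008,.0,.008)),key=lambda r:r.fun)
    print("tube x,y,yaw,slope",r.x.round(4),round(r.fun,3)); return r.x
def push(x,z0,zmin,stop):
    servo_line(pt(x,z0),Rt,v=.12); hold(.2); f0=current_wrist_force()@n; pk=0; log=[]
    z=z0
    while z>zmin:
        z-=.001; servo_line(pt(x,z),Rt,v=.02); f=current_wrist_force()@n-f0; pk=max(pk,f); log.append((round(z*1e3),round(float(f),1)))
        if f>stop or (pk>12 and f<.35*pk): break
    print(log,"end",g().round(4),current_time()); servo_line(pt(x,z0+.006),Rt,v=.08)
def look(tag):
    servo_line(pt(.003,.14),Rt,v=.25); hold(.15); L=(current_eef_pos(),current_ee_rot(),snapshot("wrist"))
    cv2.imwrite(f"pics/{tag}.png",L[2]["color"][...,::-1]); return L
E
python3 - <<'E'
from push import *
x=tubefit(pickle.load(open("l.pkl","rb"))[0],.022,0)[0]
if abs(x)<.012:
    clamp(20); push(.034,.043,.019,29); L=look("h1"); tubefit(L,.012,.3); print(current_time())
E
```

```text
tube x,y,yaw,slope [ 0.0014  0.0002  0.0084 -0.0039] 0.058
[(42, 0.5), (41, 1.0), (40, 0.4), (39, 2.5), (38, 5.1), (37, 5.9), (36, 6.7), (35, 7.5), (34, 9.6), (33, 8.6), (32, 8.9), (31, 9.2), (30, 9.6), (29, 8.2), (28, 6.1), (27, 4.4), (26, 0.4), (25, 0.2), (24, 0.1), (23, 0.5), (22, 1.0), (21, 1.2), (20, 3.2), (19, 10.1)] end [ 0.0341 -0.0001  0.0196] 23.2167
tube x,y,yaw,slope [ 1.400e-02  3.000e-04 -2.000e-04  3.494e-01] 0.166
24.475
```

View pics/h1.png

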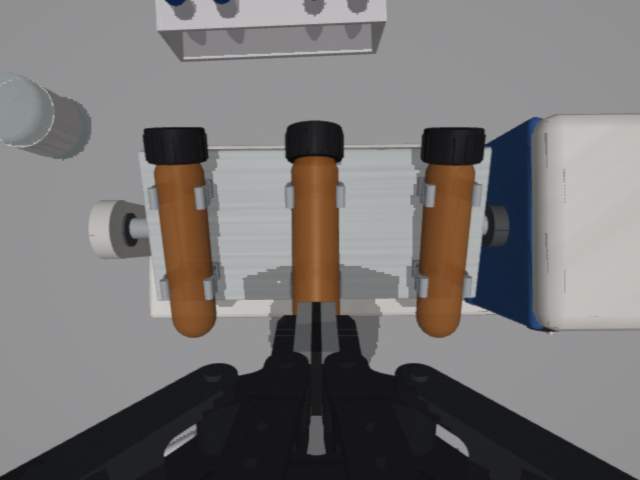

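The high end has snapped in: force peaked and then dropped, and both steel fingers show beside the glass at (290,195)/(341,195). Next, the low end.

Run:
```python
from push import *
push(-.026,.045,.0175,45); L=look("h2"); tubefit(L,.0,0); print(current_time())
```

```text
[(44, -0.2), (43, 0.3), (42, 0.1), (41, 0.7), (40, 0.5), (39, 1.7), (38, 5.0), (37, 2.4), (36, 5.5), (35, 6.5), (34, 7.2), (33, 6.8), (32, 6.1), (31, 5.5), (30, 4.0), (29, 3.1), (28, 2.0), (27, -0.3), (26, 1.1), (25, 0.3), (24, 0.7), (23, -0.1), (22, -0.3), (21, 0.3), (20, -0.2), (19, 1.4), (18, -0.2), (17, 3.1)] end [-0.0259  0.      0.0171] 32.65
tube x,y,yaw,slope [0.0089 0.0004 0.0087 0.3731] 0.133
33.95
```

View pics/h2.png

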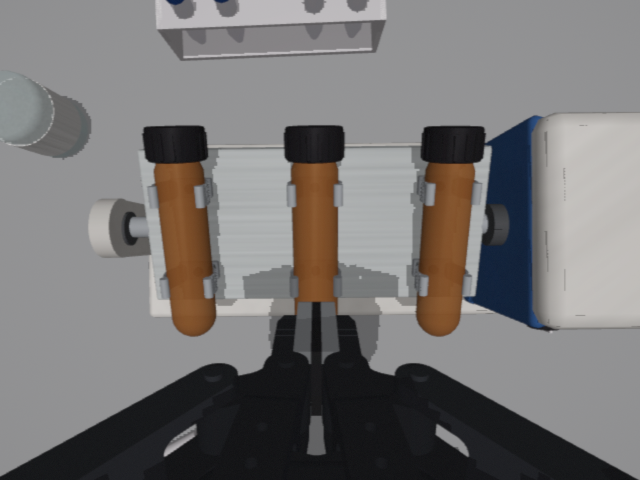

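Both clips now show steel fingers round the glass, level with its neighbours (cap at (314,143), clips at y≈195 and 285 px). I'll touch the high end to confirm its height, then hand in.

Run:
```python
from push import *
push(.030,.021,.0152,12); look("h3"); 
s=snapshot("side"); cv2.imwrite("pics/s3.png",cv2.resize(s["color"][100:240,250:390,::-1],(560,560),interpolation=cv2.INTER_CUBIC)); print(current_time())
```

```text
[(20, -0.6), (19, 0.0), (18, -0.8), (17, 4.7), (16, 13.0)] end [ 0.0303 -0.      0.0169] 36.5667
37.7167
```

View pics/s3.png

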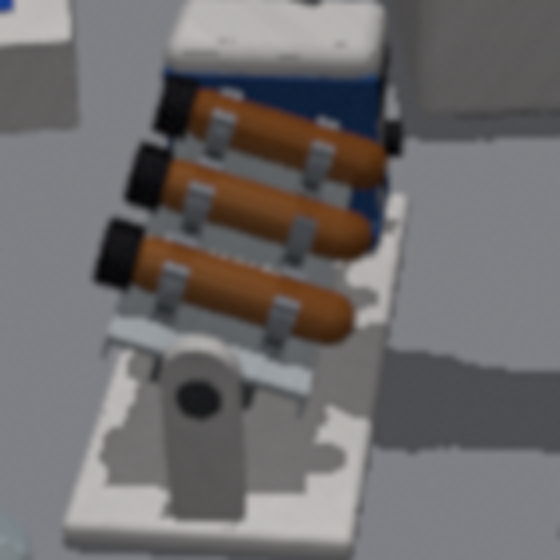

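Both ends meet the fingertip at z≈17 mm, so the tube is home, and it lies parallel to its neighbours in the side view. The gripper is clear, so I'm handing in.

```bash
python3 -c "
from workcell import *
print(job_done(),current_time())"
```

```text
the job is handed in; nothing more can be done
the job is handed in; nothing more can be done
```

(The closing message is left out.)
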